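# Sweep used stoppers off the draining tray into the washing-up bowl

## Task

Sweep the three used rubber stoppers along the draining tray with your fingertips and off its open lip, so that all three drop into the washing-up bowl. Only push them: do not pick any up. Leave the beaker and the brown bottle standing where they are on the tray, and do not shift the tip box on the bench beside it.

Things in the scene. Friction and masses are not known exactly. Their poses are not given: they have to be found in the camera images.
- tray: Fixed steel draining tray on legs, 280 mm (x) by 360 mm (y). Origin on the bench under its centre, z up. Flat floor 150 mm above the bench. A rim 5 mm thick, 26 mm above the floor, closes x = -140, x = +140 and y = +180 mm. The end y = -180 mm is open, over the bowl. Stoppers stand in its middle, beaker and bottle near the closed end.
- lip (a point): Middle of the tray's open end, at floor height, 180 mm from the tray's centre; axes as the tray's, -y points out over the bowl. From here the edge turns down 24 degrees as a smooth lip that ends 18 mm further out, 8 mm below the floor.
- bowl: Fixed grey plastic washing-up bowl, empty, open on top: 340 mm (x) by 260 mm (y), 130 mm high, walls and bottom 5 mm. It stands on the bench with its near wall under the tray's lip. Origin at the centre of its underside, z up, axes nearly those of the tray.
- stopper_small: Solid dark-grey rubber stopper, a truncated cone 26 mm tall standing on its wide end on the tray: 32 mm across at the bottom, 26 mm at the top, about 22 g. It slides when pushed near its foot. Origin at the centre of the wide underside, z up while it stands.
- stopper_medium: Solid dark-grey rubber stopper, a truncated cone 26 mm tall standing on its wide end on the tray: 37 mm across at the bottom, 30 mm at the top, about 30 g. It slides when pushed near its foot. Origin at the centre of the wide underside, z up while it stands.
- stopper_large: Solid dark-grey rubber stopper, a truncated cone 26 mm tall standing on its wide end on the tray: 41 mm across at the bottom, 33 mm at the top, about 37 g. It slides when pushed near its foot. Origin at the centre of the wide underside, z up while it stands.
- beaker: Empty glass beaker standing on the tray near the closed end, 47 mm across its rim, 42 mm across the foot, 60 mm tall, light. Origin at the centre of its underside. To be left alone.
- reagent_bottle: Small brown glass bottle with a black cap standing on the tray near the closed end, 46 mm across, 66 mm tall. Origin at the centre of its underside. To be left alone.
- tip_box: Closed pipette-tip box of clear and yellow plastic on the bench beyond the tray's closed end, 85 by 120 mm, 62 mm tall. Origin at the centre of its underside. To be left alone.

How it is judged:
By the outcome, as a careful person would: the job done as asked, in the order asked, and still so for the second after the job is handed in, with the robot touching nothing.
It also fails if it takes over 48 s, if anything falls off the work surface, if the arm or the gripper's body presses on something with over 40 N, if the wrist force passes 120 N, or if a joint passes its speed limit or range.

## Robot

A 6-joint arm with a two-finger parallel gripper is mounted at the origin on the work surface. World frame = base frame: x ahead of the robot, y to its left, z up, the work surface at z = 0. Lengths are in m, angles in rad, forces in N, time in s.
With the tool pointing down it reaches from about 0.375 to 0.9 m from the base axis. Payload 3.1 kg.
Tool frame: the origin (TCP) lies between the finger pads; the fingertips stand 8 mm ahead of it and the grasp point (between the pads) lies 11 mm behind it; z points along the fingers, y is the line along which they close (so a half turn about z gives the same grasp; the last joint's range is limited). The gripper opens to 87 mm and grips with 3 to 60 N. Pads are 19 mm wide; open, the fingers measure 117 mm over their backs; the gripper's body (75 mm by 190 mm) begins 51 mm behind the grasp point.
Start: joints at [1.091, 0.527, 1.433, -0, 1.181, -0.178], TCP at [0.185, 0.597, 0.231] pointing down, gripper open.
Joint ranges: [-3.08, 3.08], [-0.75, 2.2], [0.22, 2.44], [-1.43, 4.57], [0, 2.65], [-2.85, 2.85]. Speed limits (rad/s): [2.79, 2.79, 3.14, 3.14, 3.14, 3.14].

## Interface

Orientations are given as a unit quaternion [x, y, z, w].
In Python, from rig import robot gives the robot as it stands.
- The arm moves only by the tool move_arm, never from a script. Its argument "motion" is text: rows parted by semicolons, each of 5 numbers parted by spaces: the opening, from -1 (shut) to 1 (fully open), then the shift along the tool's x, y, z normalised to -1 to 1, where 1 is 0.2 m, then the turn about the tool's z normalised to -1 to 1, where 1 is pi rad. A call has 1 to 12 rows; each row is the pose to reach, as a shift and turn from the pose commanded when the call began, along the tool's axes at that moment, turning the shorter way round; what a row does not reach only later rows make up. A row lasts 1/12 s, in which the tool goes at most 41.7 mm and 7.16 degrees, less where a joint would pass 70% of its speed; a pose out of reach is approached as far as the arm can. A call with a number of a shift or a turn outside -1 to 1 is refused whole. A call with a gripper value outside its range is refused whole. The fingers move at their own pace and stop on an object; "newtons" is the grip in N (left out, the last holds). Time passes only in rows, so rows that repeat a pose let the fingers close. It gives the time, the measured TCP pose, the force, the opening and the grip force at its end, in the units of the state.
- robot.get_obs(): the state, without advancing time (a new reading comes with each control period).
- robot.camera(name): name is "scene" or "top" or "wrist"; returns (picture, depth): 420x560x3 uint8, red, green, blue; 420x560 float32, m along the optical axis (not along the pixel's ray), 0 where there is no reading.
- robot.camera_model(name): a dict with "mtx" (3x3 intrinsics, pixels), "position" and "attitude" of the camera in the world. Camera axes: x right, y down, z forward; pixel columns grow to the right and rows downward; lengths in m; the calibration is good to about 2 mm. A picture is of the moment at which its call begins: read the wrist's pose just before it. camera_model takes no time and is no camera call; for the wrist camera it gives the pose at the moment of the call.
- robot.hand_in(): hands the job in; it is judged then, once.
The state is a dict: "time": time; "q": joint angles; "joint_velocities": joint speeds; "joint_torque": joint torques, N m; "position": TCP position; "tool_rot": TCP orientation; "ft_force": force on the tool from outside, world axes, zero at the start; "moment": the same for the moment, N m; "grip_width": finger opening in m; "grip_force": force on a finger pad.
Only numpy, scipy, OpenCV 4.12 (cv2) and the standard library are available. Lean on these libraries where they do the work, as an engineer would, in place of code of your own. Each camera call takes 0.05 s, during which the arm holds its last target. There are 200 camera calls.

## Working session

There is one attempt and no reset: what is moved stays moved. The work goes in short steps, Python scripts to look and compute and a tool call to move; the robot and the scene stay as the last step left them, time stands still between calls to the robot, and variables do not carry over. Pictures are saved under pics/ and viewed, at most 10 in all, crops included, and the job is handed in when it is done.

Besides the shell and the picture viewer there is one more tool, called in YAML: its name, and indented under it one key for each argument. move_arm: Moves the arm, as the interface text tells. Its arguments: {"type":"object","properties":{"motion":{"type":"string"},"newtons":{"type":"number"}},"required":["motion"]}

```bash
mkdir -p pics; cat > h.py <<'E'
from rig import robot
import numpy as np, cv2
from scipy.spatial.transform import Rotation as R
def rot(a):
    a=np.array(a); return a if a.shape==(3,3) else R.from_quat(a).as_matrix()
def snap(n,f):
    m=robot.camera_model(n); p,d=robot.camera(n)
    cv2.imwrite(f'pics/{f}.png',p[:,:,::-1]); np.savez(f'pics/{f}.npz',p=p,d=d,K=m['mtx'],t=m['position'],R=rot(m['attitude']))
def pts(f):
    z=np.load(f'pics/{f}.npz'); d=z['d']; v,u=np.mgrid[:d.shape[0],:d.shape[1]]
    c=np.stack([u,v,np.ones_like(u)],-1)@np.linalg.inv(z['K']).T*d[...,None]
    return z['p'],d,c@z['R'].T+z['t']
E
python3 - <<'E'
from h import *
snap('top','t0'); snap('scene','s0')
o=robot.get_obs(); print(o)
E
```

```text
{'time': 0.1, 'q': array([ 1.09148516e+00,  5.28385296e-01,  1.43377078e+00,  4.34930745e-06,
        1.18143011e+00, -1.78505195e-01]), 'joint_velocities': array([ 0.00098836, -0.00270416, -0.00288039,  0.00070039, -0.00120235,
       -0.00037603]), 'joint_torque': array([-3.90274672e-04, -4.40990710e+01, -1.77149749e+01,  6.34283060e-02,
        5.33796579e-02, -3.39147607e-05]), 'position': array([0.18484986, 0.59635708, 0.22966314]), 'tool_rot': array([ 1.49837325e-01,  9.88710161e-01, -9.42684555e-04, -3.23868301e-04]), 'ft_force': array([ 0.02722908,  0.03424148, -1.0001522 ]), 'moment': array([-0.00327616, -0.00860711, -0.00650722]), 'grip_force': 0.0, 'grip_width': 0.08706048735086376}
```

View pics/t0.png

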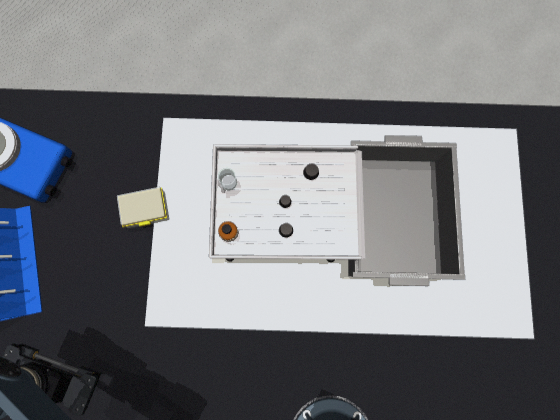

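View pics/s0.png

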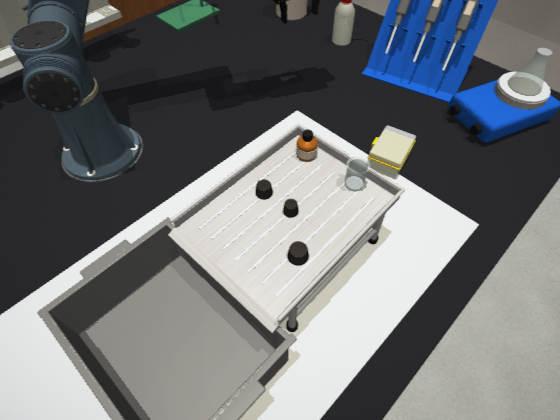

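The top view shows the large stopper at (311,171), the small at (285,201) and the medium at (286,230). The beaker is at (228,180), the bottle at (228,231), and the tray spans columns 212–362 with its open lip on the right.

```bash
python3 - <<'E'
from h import *
p,d,X=pts('t0')
for n,(u,v) in dict(L=(311,171),S=(285,201),M=(286,230),bk=(228,180),bo=(228,231),floor=(320,210),floor2=(250,200),tl=(213,146),bl=(211,256),tr=(360,149),br=(361,260),bowlin=(400,220),tb=(143,207)).items(): print(n,X[v,u].round(4))
g=p.astype(int).sum(2)
H=X[...,2]
for n,(u,v) in dict(L=(311,171),S=(285,201),M=(286,230)).items():
    s=np.s_[v-12:v+13,u-12:u+13]
    m=(H[s]>.171)&(H[s]<.182)&(g[s]<250); q=X[s][m]; print(n,m.sum(),q.mean(0).round(4),np.ptp(q,0).round(3))
m=(H>.17)&(H<.182); m[:, :205]=0; m[:,380:]=0; m[:138]=0; m[268:]=0
# floor & rim fit
f=(H>.145)&(H<.155);f[:138]=0;f[268:]=0;f[:,:205]=0;f[:,380:]=0
q=X[m&(g>350)]; 
r=cv2.minAreaRect(q[:,:2].astype(np.float32)*1000); print(r,cv2.boxPoints(r).round(1))
r=cv2.minAreaRect(X[f][:,:2].astype(np.float32)*1000); print(r,cv2.boxPoints(r).round(1), np.median(X[f][:,2]))
for n,(u,v) in dict(bk=(228,180),bo=(228,231)).items():
    s=np.s_[v-16:v+17,u-12:u+17]; k=(H[s]>.19); q=X[s][k]; print(n,k.sum(),q.min(0),q.max(0))
print(robot.camera_model('top'))
E
```

```text
L [0.6656 0.0761 0.1744]
S [0.5857 0.139  0.1791]
M [0.5149 0.1345 0.1732]
bk [0.6407 0.2843 0.1556]
bo [0.5013 0.2705 0.217 ]
floor [0.5721 0.05   0.1492]
floor2 [0.5918 0.2267 0.1507]
tl [0.7221 0.3242 0.1776]
bl [0.4459 0.3126 0.1745]
tr [ 0.7524 -0.0601  0.1041]
br [ 0.4636 -0.0792  0.0062]
bowlin [ 0.5795 -0.1897  0.0086]
tb [0.5824 0.5207 0.0639]
L 126 [0.6675 0.0757 0.1764] [0.032 0.033 0.01 ]
S 73 [0.5886 0.1394 0.1767] [0.023 0.025 0.009]
M 62 [0.5183 0.1365 0.1759] [0.027 0.029 0.009]
((590.028564453125, 139.44381713867188), (289.0532531738281, 367.17388916015625), 1.2296345233917236) [[441.6 319.9]
 [449.5 -47.2]
 [738.5 -41. ]
 [730.6 326.1]]
((590.6046752929688, 128.31150817871094), (279.62017822265625, 372.03570556640625), 1.4766966104507446) [[446.  310.7]
 [455.6 -61.2]
 [735.2 -54. ]
 [725.6 317.9]] 0.1507149396853562
bk 167 [0.34683896 0.15645292 0.19010033] [0.65885587 0.3052009  1.24545409]
bo 259 [0.34683896 0.15645292 0.19010314] [0.52931017 0.29756503 1.24545409]
{'mtx': array([[445.57826177,   0.        , 276.55672313],
       [  0.        , 445.57826177, 206.72198324],
       [  0.        ,   0.        ,   1.        ]]), 'position': array([0.34683896, 0.15645292, 1.24545409]), 'attitude': array([ 0.71447137, -0.69199817,  0.07328961, -0.07278617])}
```

move_arm:
  motion: "-0.5 0 0 -0.4 0.398; -0.5 0 0 -0.4 0.398; -0.5 -0.95 -0.54 -0.4 0.398; -0.5 -0.95 -0.54 -0.4 0.398; -0.5 -0.95 -0.54 -0.4 0.398; -0.5 -0.95 -0.54 -0.4 0.398; -0.5 -0.95 -0.54 -0.4 0.398; -0.5 -0.95 -0.54 -0.4 0.398; -0.5 -0.95 -0.54 -0.4 0.398; -0.5 -0.95 -0.54 -0.4 0.398; -0.5 -0.95 -0.54 -0.4 0.398; -0.5 -0.95 -0.54 -0.4 0.398"

```text
time: 1.1
position: [0.3344, 0.4372, 0.3102]
tool_rot: [0.699, 0.715, -0.0, -0.0]
ft_force: [0.4, 0.6, -0.0]
grip_width: 0.0235
grip_force: 0.0
```

```bash
cat >> h.py <<'E'
def to(x,y,z,yaw=1.25):
    o=robot.get_obs(); M=R.from_quat(o['tool_rot']).as_matrix(); s=(np.array([x,y,z])-o['position'])@M/.2
    a=np.degrees(np.arctan2(M[1,1],M[0,1])); print(o['time'],o['position'].round(4),'yaw',a.round(2),'w',o['grip_width'],'shift',s.round(3),'turn',round((a-yaw)/180,3))
E
python3 -c "
from h import *
to(.667,.125,.31)"
```

```text
1.1 [0.3344 0.4372 0.3102] yaw 1.3 w 0.023533326561873034 shift [-1.598e+00  1.627e+00  1.000e-03] turn 0.0
```

move_arm:
  motion: "-0.5 -0.8 0.81 0 0; -0.5 -0.8 0.81 0 0; -0.5 -0.8 0.81 0 0; -0.5 -0.8 0.81 0 0; -0.5 -0.8 0.81 0 0; -0.5 -0.8 0.81 0 0; -0.5 -0.8 0.81 0 0"

```text
time: 1.68
position: [0.5032, 0.2778, 0.3102]
tool_rot: [0.701, 0.713, 0.0, 0.001]
ft_force: [-0.2, 0.4, 0.0]
grip_width: 0.0213
grip_force: 0.0
```

move_arm:
  motion: "-0.5 -0.8 0.81 0 0; -0.5 -0.8 0.81 0 0; -0.5 -0.8 0.81 0 0; -0.5 -0.8 0.81 0 0; -0.5 -0.8 0.81 0 0; -0.5 -0.8 0.81 0 0; -0.5 -0.8 0.81 0 0; -0.5 -0.8 0.81 0 0; -0.5 -0.8 0.81 0 0"

```text
time: 2.43
position: [0.6635, 0.1256, 0.3101]
tool_rot: [0.699, 0.715, -0.0, -0.001]
ft_force: [-0.1, 0.2, 0.0]
grip_width: 0.0217
grip_force: 0.0
```

```bash
python3 -c "
from h import *
snap('wrist','w1');to(.667,.125,.164)"
```

```text
2.4833 [0.6634 0.1259 0.3104] yaw 1.3 w 0.02160834976864107 shift [-0.005  0.019  0.732] turn 0.0
```

View pics/w1.png

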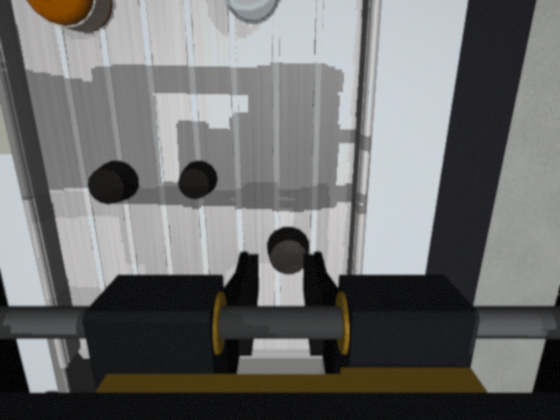

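The wrist view shows the large stopper at (288,250), just ahead of and between the fingertips at columns 247–315. The other two stoppers are well clear to the left, so I'll descend behind it and push.

move_arm:
  motion: "-0.5 0 0.02 0.3 0; -0.5 0 0.02 0.5 0; -0.5 0 0.02 0.65 0; -0.5 0 0.02 0.73 0; -0.5 0 0.02 0.73 0; -0.5 0 0.02 0.73 0"

```text
time: 2.98
position: [0.6675, 0.1258, 0.1642]
tool_rot: [0.699, 0.715, -0.001, -0.001]
ft_force: [0.5, -0.4, 0.5]
grip_width: 0.0219
grip_force: 0.0
```

move_arm:
  motion: "-0.5 -0.05 0 0 0; -0.5 -0.1 0 0 0; -0.5 -0.15 0 0 0; -0.5 -0.2 0 0 0; -0.5 -0.25 0 0 0; -0.5 -0.3 0 0 0; -0.5 -0.35 0 0 0; -0.5 -0.4 0 0 0; -0.5 -0.45 0 0 0; -0.5 -0.5 0 0 0; -0.5 -0.55 0 0 0; -0.5 -0.55 0 0 0"

```text
time: 3.98
position: [0.6711, 0.0113, 0.1644]
tool_rot: [0.701, 0.713, -0.001, 0.001]
ft_force: [0.3, 0.6, 0.3]
grip_width: 0.0219
grip_force: 0.0
```

```bash
python3 -c "
from h import *
snap('scene','s1');to(.667,-.085,.164)"
```

```text
4.0333 [0.6708 0.0123 0.1642] yaw 1.04 w 0.021596641979931542 shift [-0.486 -0.028  0.001] turn -0.001
```

View pics/s1.png

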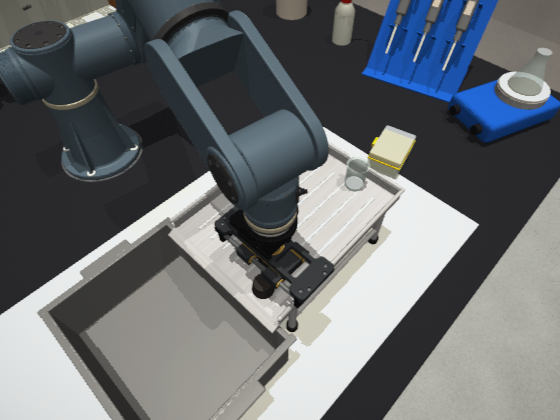

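The large stopper at (263,286) is upright in front of the fingers, so I'll keep pushing it over the lip.

move_arm:
  motion: "-0.5 -0.05 0 0 0; -0.5 -0.1 0 0 0; -0.5 -0.15 0 0 0; -0.5 -0.2 0 0 0; -0.5 -0.25 0 0 0; -0.5 -0.3 0 0 0; -0.5 -0.35 0 0 0; -0.5 -0.4 0 0 0; -0.5 -0.45 0 0 0; -0.5 -0.5 0 0 0; -0.5 -0.5 0 0 0; -0.5 -0.5 0 0 0"

```text
time: 5.03
position: [0.6729, -0.0867, 0.1645]
tool_rot: [0.701, 0.714, 0.0, -0.0]
ft_force: [0.2, 0.6, -0.4]
grip_width: 0.022
grip_force: 0.0
```

```bash
python3 -c "
from h import *
snap('scene','s2');to(.588,.18,.23)"
```

```text
5.0833 [ 0.6728 -0.086   0.1645] yaw 1.1 w 0.021627304116758953 shift [ 1.338 -0.399 -0.327] turn -0.001
```

View pics/s2.png

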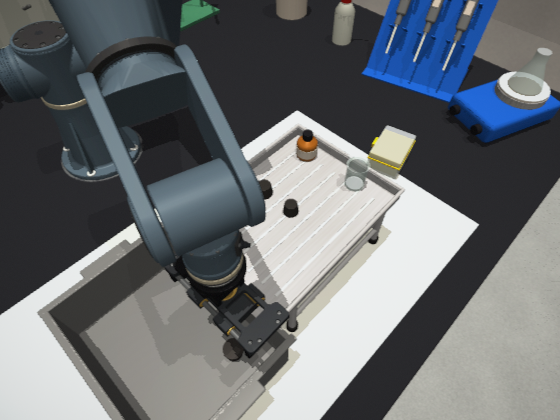

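The large stopper has left the tray, at (233,350) in the bowl, and the other two stand untouched. Next is the small one.

move_arm:
  motion: "-0.5 0 0 -0.2 0; -0.5 0.1 -0.05 -0.4 0; -0.5 0.67 -0.2 -0.4 0; -0.5 0.67 -0.2 -0.4 0; -0.5 0.67 -0.2 -0.4 0; -0.5 0.67 -0.2 -0.4 0; -0.5 0.67 -0.2 -0.4 0"

```text
time: 5.67
position: [0.6294, 0.0502, 0.245]
tool_rot: [0.698, 0.716, 0.0, 0.0]
ft_force: [1.1, -0.4, 0.5]
grip_width: 0.0217
grip_force: 0.0
```

move_arm:
  motion: "-0.5 0.67 -0.2 0 0; -0.5 0.67 -0.2 0 0; -0.5 0.67 -0.2 0 0; -0.5 0.67 -0.2 0 0; -0.5 0.67 -0.2 0 0; -0.5 0.67 -0.2 0 0"

```text
time: 6.17
position: [0.5882, 0.1802, 0.2445]
tool_rot: [0.7, 0.715, -0.0, 0.001]
ft_force: [0.3, -0.8, -0.6]
grip_width: 0.0217
grip_force: 0.0
```

```bash
python3 -c "
from h import *
snap('wrist','w2');snap('top','t2');to(.588,.178,.164)
p,d,X=pts('t2');b=X[150:275,365:455];m=(b[...,2]>.015)&(b[...,2]<.06)&(p[150:275,365:455].sum(2)<150);print(m.sum(),b[m].mean(0) if m.any() else 0)"; python3 -c "
import cv2,numpy as np
a=cv2.imread('pics/w2.png');b=cv2.resize(cv2.imread('pics/t2.png')[130:290,200:480],(560,320));cv2.imwrite('pics/c2.png',np.hstack([cv2.resize(a,(400,300)),cv2.resize(b,(400,300))]))"
```

```text
6.2667 [0.5887 0.1789 0.2445] yaw 1.05 w 0.021554034834154315 shift [-0.004 -0.004  0.402] turn -0.001
763 [ 0.60938241 -0.28542719  0.03799226]
```

View pics/c2.png

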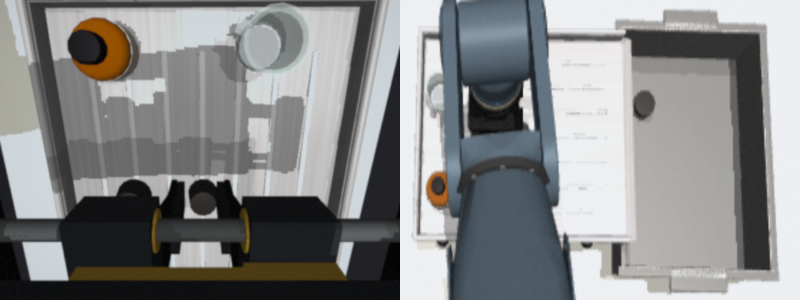

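The large stopper lies in the bowl, at (645,103) in the right-hand panel. The small one is centred between the fingertips, at (203,195) in the left-hand panel.

move_arm:
  motion: "-0.5 0 0 0.15 0; -0.5 0 0 0.3 0; -0.5 0 0 0.4 0; -0.5 0 0 0.4 0; -0.5 0 0 0.4 0"

```text
time: 6.68
position: [0.588, 0.1786, 0.1637]
tool_rot: [0.701, 0.713, -0.001, -0.001]
ft_force: [0.7, -0.7, 1.0]
grip_width: 0.0217
grip_force: 0.0
```

move_arm:
  motion: "-0.5 -0.05 0 0 0; -0.5 -0.1 0 0 0; -0.5 -0.15 0 0 0; -0.5 -0.2 0 0 0; -0.5 -0.25 0 0 0; -0.5 -0.3 0 0 0; -0.5 -0.35 0 0 0; -0.5 -0.4 0 0 0; -0.5 -0.45 0 0 0; -0.5 -0.5 0 0 0; -0.5 -0.55 0 0 0; -0.5 -0.6 0 0 0"

```text
time: 7.68
position: [0.5901, 0.0596, 0.1647]
tool_rot: [0.7, 0.714, 0.0, -0.0]
ft_force: [-0.2, 2.6, 2.5]
grip_width: 0.0217
grip_force: 1.6
```

move_arm:
  motion: "-0.5 -0.05 0 0 0; -0.5 -0.1 0 0 0; -0.5 -0.15 0 0 0; -0.5 -0.2 0 0 0; -0.5 -0.25 0 0 0; -0.5 -0.3 0 0 0; -0.5 -0.35 0 0 0; -0.5 -0.4 0 0 0; -0.5 -0.45 0 0 0; -0.5 -0.5 0 0 0; -0.5 -0.55 0 0 0; -0.5 -0.6 0 0 0"

```text
time: 8.68
position: [0.592, -0.061, 0.164]
tool_rot: [0.7, 0.714, -0.001, -0.0]
ft_force: [-0.1, -0.1, 1.1]
grip_width: 0.0219
grip_force: 0.0
```

move_arm:
  motion: "-0.5 -0.05 0 0 0; -0.5 -0.1 0 0 0; -0.5 -0.13 0 0 0; -0.5 -0.13 0 0 0; -0.5 -0.13 0 0 0"

```text
time: 9.1
position: [0.5929, -0.0859, 0.1645]
tool_rot: [0.7, 0.714, 0.0, -0.0]
ft_force: [-0.4, -0.2, 0.0]
grip_width: 0.0217
grip_force: 0.0
```

```bash
python3 -c "
from h import *
snap('scene','s3');to(.5175,.178,.24)"
```

```text
9.15 [ 0.5928 -0.0854  0.1645] yaw 1.11 w 0.02177789584820796 shift [ 1.324 -0.351 -0.377] turn -0.001
```

View pics/s3.png

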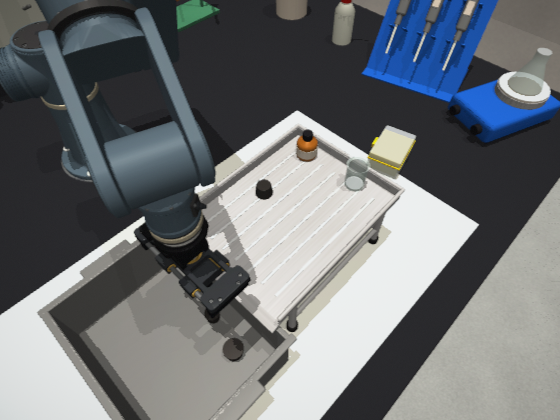

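The large stopper is in the bowl at (233,350). A dark blob at (212,315) under the fingertips needs a closer look.

```bash
python3 -c "
from h import *
snap('scene','s4');snap('wrist','w4')
p,d,X=pts('s4');print(X[312:324:3,204:222:3].round(3))
a=cv2.imread('pics/s4.png')[270:370,150:290];b=cv2.imread('pics/w4.png')
cv2.imwrite('pics/c4.png',np.hstack([cv2.resize(a,(400,286)),cv2.resize(b,(381,286))]))"
```

```text
[[[ 0.572 -0.094  0.007]
  [ 0.586 -0.093  0.031]
  [ 0.682 -0.119  0.253]
  [ 0.688 -0.117  0.26 ]
  [ 0.687 -0.113  0.251]
  [ 0.681 -0.106  0.227]]

 [[ 0.576 -0.098  0.005]
  [ 0.591 -0.097  0.031]
  [ 0.676 -0.119  0.23 ]
  [ 0.681 -0.116  0.235]
  [ 0.603 -0.084  0.03 ]
  [ 0.608 -0.08   0.03 ]]

 [[ 0.58  -0.101  0.002]
  [ 0.597 -0.101  0.035]
  [ 0.6   -0.096  0.03 ]
  [ 0.604 -0.092  0.031]
  [ 0.609 -0.088  0.032]
  [ 0.607 -0.082  0.017]]

 [[ 0.585 -0.106  0.004]
  [ 0.59  -0.101  0.004]
  [ 0.601 -0.099  0.022]
  [ 0.606 -0.095  0.024]
  [ 0.606 -0.09   0.013]
  [ 0.608 -0.084  0.006]]]
```

View pics/c4.png

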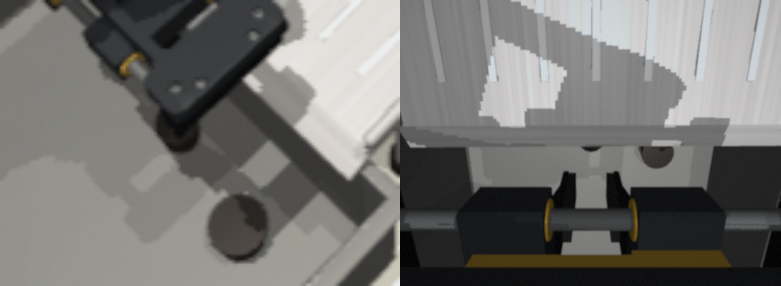

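The blob is the small stopper on the bowl floor, with its top at z ≈ 0.03, and the gap between the fingers is empty. Next is the medium one.

move_arm:
  motion: "-0.5 0 0 -0.2 0; -0.5 0.1 -0.05 -0.4 0; -0.5 0.66 -0.175 -0.4 0; -0.5 0.66 -0.175 -0.4 0; -0.5 0.66 -0.175 -0.4 0; -0.5 0.66 -0.175 -0.4 0; -0.5 0.66 -0.175 -0.4 0"

```text
time: 9.83
position: [0.5545, 0.0481, 0.2449]
tool_rot: [0.698, 0.716, -0.0, 0.0]
ft_force: [0.1, -0.8, -0.2]
grip_width: 0.0217
grip_force: 0.0
```

move_arm:
  motion: "-0.5 0.66 -0.175 0 0; -0.5 0.66 -0.175 0 0; -0.5 0.66 -0.175 0 0; -0.5 0.66 -0.175 0 0; -0.5 0.66 -0.175 0 0; -0.5 0.66 -0.175 0 0"

```text
time: 10.33
position: [0.5183, 0.1767, 0.2445]
tool_rot: [0.7, 0.714, -0.0, 0.001]
ft_force: [0.8, -1.1, -0.2]
grip_width: 0.0217
grip_force: 0.0
```

```bash
python3 -c "
from h import *
snap('wrist','w5');to(.5175,.178,.164)"
```

```text
10.3833 [0.5186 0.1759 0.2445] yaw 1.11 w 0.021814613870528313 shift [ 0.011 -0.006  0.402] turn -0.001
```

View pics/w5.png

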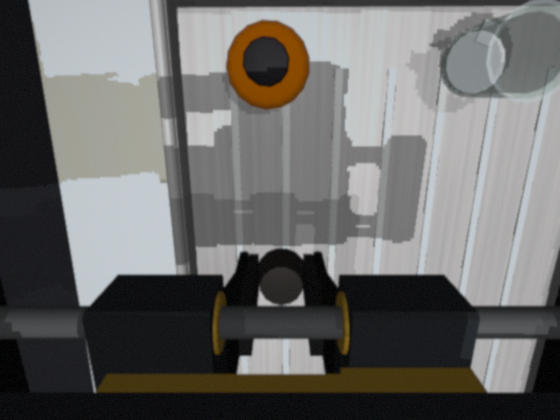

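The medium stopper at (281,280) is centred between the fingertips, and the bottle at (268,65) is clear behind.

move_arm:
  motion: "-0.5 0.02 0 0.15 0; -0.5 0.02 0 0.3 0; -0.5 0.02 0 0.4 0; -0.5 0.02 0 0.4 0; -0.5 0.02 0 0.4 0"

```text
time: 10.8
position: [0.518, 0.1793, 0.1638]
tool_rot: [0.701, 0.713, -0.001, -0.001]
ft_force: [-0.6, 0.2, 1.0]
grip_width: 0.0218
grip_force: 0.0
```

move_arm:
  motion: "-0.5 -0.05 0 0 0; -0.5 -0.1 0 0 0; -0.5 -0.15 0 0 0; -0.5 -0.2 0 0 0; -0.5 -0.25 0 0 0; -0.5 -0.3 0 0 0; -0.5 -0.35 0 0 0; -0.5 -0.4 0 0 0; -0.5 -0.45 0 0 0; -0.5 -0.5 0 0 0; -0.5 -0.55 0 0 0; -0.5 -0.6 0 0 0"

```text
time: 11.8
position: [0.5201, 0.0602, 0.1646]
tool_rot: [0.7, 0.714, 0.0, -0.0]
ft_force: [0.1, 1.2, 2.2]
grip_width: 0.0219
grip_force: 1.2
```

move_arm:
  motion: "-0.5 -0.05 0 0 0; -0.5 -0.1 0 0 0; -0.5 -0.15 0 0 0; -0.5 -0.2 0 0 0; -0.5 -0.25 0 0 0; -0.5 -0.3 0 0 0; -0.5 -0.35 0 0 0; -0.5 -0.4 0 0 0; -0.5 -0.45 0 0 0; -0.5 -0.5 0 0 0; -0.5 -0.55 0 0 0; -0.5 -0.6 0 0 0"

```text
time: 12.8
position: [0.5222, -0.0602, 0.1643]
tool_rot: [0.7, 0.714, -0.0, -0.0]
ft_force: [0.4, 0.2, 0.3]
grip_width: 0.0213
grip_force: 0.0
```

move_arm:
  motion: "-0.5 -0.05 0 0 0; -0.5 -0.1 0 0 0; -0.5 -0.13 0 0 0; -0.5 -0.13 0 0 0; -0.5 -0.13 0 0 0"

```text
time: 13.22
position: [0.5228, -0.0852, 0.1645]
tool_rot: [0.7, 0.714, 0.0, -0.0]
ft_force: [1.2, 0.7, -0.0]
grip_width: 0.0219
grip_force: 0.0
```

move_arm:
  motion: "-0.5 0 0 -0.2 0; -0.5 0 0 -0.4 0; -0.5 0 0 -0.6 0; -0.5 0 0 -0.7 0; -0.5 0 0 -0.7 0; -0.5 0 0 -0.7 0; -0.5 0 0 -0.7 0"

```text
time: 13.8
position: [0.5219, -0.0841, 0.3034]
tool_rot: [0.7, 0.714, -0.0, -0.001]
ft_force: [-0.1, 0.0, 0.6]
grip_width: 0.0215
grip_force: 0.0
```

```bash
python3 -c "
from h import *
snap('scene','s6');snap('wrist','w6');to(.5,-.1,.3)
a=cv2.imread('pics/s6.png');b=cv2.imread('pics/w6.png')
cv2.imwrite('pics/c6.png',np.hstack([cv2.resize(a,(400,300)),cv2.resize(b,(400,300))]))"
```

```text
13.9 [ 0.5217 -0.0842  0.3026] yaw 1.15 w 0.02189023072272976 shift [-0.077 -0.11   0.013] turn -0.001
```

View pics/c6.png

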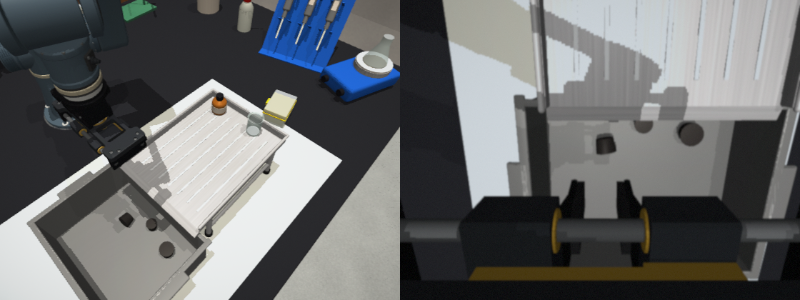

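All three stoppers lie in the bowl, at (125,219), (152,224) and (166,249) in the left-hand panel. The beaker, bottle and tip box have not moved, and the arm is clear.

```bash
python3 -c "
from rig import robot
print(robot.hand_in())"
```

```text
the job is handed in; nothing more can be done
None
```

I pushed all three stoppers off the lip into the bowl without lifting any, left the beaker, bottle and tip box where they were, and handed the job in at about 14 s of the 48 s allowed.

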